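# Take a hardness reading: zero the maximum hand, lift the table and hold

### The job

On the bench hardness tester, press the reset plunger on top of the dial gauge down to its stop, so that the maximum hand goes back to zero, and let it spring up. Then swing the cam lever up until it stands straight up, where the table is at its highest and presses the specimen against the gauge's foot, and finish while still holding it there for me to read the dial; it drops back if let go. Leave the specimen on its table and the things around the tester where they are.

Things in the scene. Friction and masses are not known exactly. Their poses are not given: they have to be found in the camera images.
- tester: Hardness tester, fixed: grey base plate 190 x 120 x 20 mm, 26 mm column at the rear (x = -65 mm, top z = 243), on its arm a round dial gauge (62 mm across, centre at x = 19, z = 173, case top z = 204) over a small round table. Origin: centre of the base's underside, on the bench. +x: its front, where the dial looks (roughly away from the robot); +y: the side of the cam lever; +z up.
- reset_top (a point): Centre of the top face of the reset plunger, a black cap 22 mm across on the stem above the dial gauge, pointing up; in the tester's frame at (20, 0, 250) mm when released. It is pressed straight down.
- reset (a joint): Travel of the reset plunger in m: 0 released, just under 0.008 at its stop. It starts to move at about 2 N and takes about 8 to 9 N at the stop; it springs back when let go.
- max_hand (a joint): Angle of the dial's maximum hand (short, diamond tip) in rad: 0 at zero (lower left), growing clockwise, full scale 4.7. It starts up the scale, left by the last test, and stays where it is left; the reset plunger, at its stop, drives it to zero; the needle pushes it up.
- needle (a joint): Angle of the gauge's needle (the long hand) in rad, 0 at zero. It follows the gauge's foot: zero while the table is down, about 3.5 to 4.2 when the table presses the specimen up fully, with the lever at its top.
- lift_lever (a joint): Turn of the cam lever in rad: 0 at rest (it points to the tester's front, 27 degrees above level), growing as the knob swings up and to the rear. At 1.10 it stands straight up: highest lift (9 mm). It can go past the top to a stop at 1.60, where the table sinks again. A spring returns it to rest when let go; moving the knob takes about 2 to 4 N.
- lever_knob (a point): Black ball knob, 30 mm across, on the end of the cam lever's 10 mm rod; the point: ball centre. It runs on a circle of 110 mm radius about lever_pivot, in the tester's plane y = 95 mm: at rest at (118, 95, 96) mm in the tester's frame, at the highest lift at (20, 95, 156). Both sides are free to pinch it across the tester's y axis; tightly pinched, it turns stiffly in the fingers, so let the fingers tilt along.
- lever_pivot (a point): Point on the cam lever's level axle in the plane of the ball knob, fixed: (20, 95, 46) mm in the tester's frame. The axle runs along the tester's y axis.
- table_top (a point): Centre of the top face of the round steel lift table, 76 mm across, at (20, 0, 98) mm in the tester's frame when down; it rises with the cam, 9 mm at most.
- specimen: Loose disc of cured resin, 45 mm across and 8 mm thick, lying on the lift table under the gauge's foot (5 mm gap when the table is down). Origin: centre of its underside.
- wipe_tub: Bystander: white tub with a lid, 90 mm across, 100 mm high. Origin: centre of its underside.
- squeeze_bottle: Bystander: slim white bottle, 44 mm across, 150 mm high. Origin: centre of its underside.
- coupon_tray: Bystander: open white tray 90 x 70 x 16 mm holding spare resin discs. Origin: centre of its underside.
- clip_box: Bystander: small lidded plastic box with side clips, 116 x 87 x 50 mm. Origin: centre of its underside.
Things that resemble listed ones, but are neither listed nor needed, are in the scene too. Leave any turquoise look-alike of the specimen alone.

How it is judged:
By the outcome, as a careful person would: the job done as asked, in the order asked, and still so for the second after the job is handed in, while the arm keeps its last pose, push and grip.
It also fails if it takes over 45 s, if anything falls off the work surface, if the arm or the gripper's body presses on something with over 40 N, if the wrist force passes 120 N, or if a joint passes its speed limit or range.

### The arm

A 6-joint arm with a two-finger parallel gripper is mounted at the origin on the work surface. World frame = base frame: x ahead of the robot, y to its left, z up, the work surface at z = 0. Lengths are in m, angles in rad, forces in N, time in s.
With the tool pointing down it reaches from about 0.4 to 0.825 m from the base axis. Payload 7 kg.
Tool frame: the origin (TCP) lies between the finger pads; the fingertips stand arm.nose_length ahead of it and the grasp point (between the pads) is the TCP (arm.nose_length is the distance from the TCP to the fingertips, in m); x points along the fingers, z is the direction in which the jaws open and shut, and the axes are right-handed (so a half turn about x gives the same grasp; the last joint's range is limited). The gripper opens to 88 mm and grips with 3 to 60 N. Pads are 19 mm wide; open, the fingers measure 130 mm over their backs; the gripper's body (78 mm by 193 mm) begins 47 mm behind the grasp point.
Start: joints at [-0.887, 0.359, 0.012, 0, -1.224, -0.288], TCP at [0.26, -0.623, 0.246] pointing down, gripper open.
Joint ranges: [-3.07, 3.07], [-1.43, 2.12], [-1.02, 1.25], [-3.03, 1.67], [-3.05, -0], [-3.03, 3.03]. Speed limits (rad/s): [2.39, 2.39, 3.01, 3.14, 3.14, 3.14].

### API

Orientations are given as [roll, pitch, yaw] about the fixed x, y, z axes, in that order (R = Rz(yaw) Ry(pitch) Rx(roll)).
In Python, from station import arm, viewer, spotter gives the robot as it stands.
- The arm moves only by the shell command python3 -m handwheel 'ROWS' [FORCE]. ROWS is a JSON object of lists of equal length, an entry for each row: "gripper": the gripper command: -1 is shut, 1 is fully open, values between are in proportion; "travel": the shift along the world's x, y, z each as a share of 500 mm, from -1 to 1, a list of three; "spin": the turn about the world's z as a share of 45 degrees, from -1 to 1. A call has 1 to 20 rows; each row is the pose to reach, as a shift and turn from the pose commanded when the call began; what a row does not reach only later rows make up. A row lasts 1/10 s, in which the tool goes at most 50 mm and 8.59 degrees, less where a joint would pass 70% of its speed; a pose out of reach is approached as far as the arm can. A call with a number of a shift or a turn outside -1 to 1 is refused whole. A call with a gripper value outside its range is refused whole. The fingers move at their own pace and stop on an object; FORCE is the grip in N (left out, the last holds). Time passes only in rows, so rows that repeat a pose let the fingers close. It gives the time, the measured TCP pose, the force and the opening at its end, in the units of the state.
- arm.get_state(): the state, without advancing time (a new reading comes with each control period).
- viewer.grab_frame(name): name is "scene" or "top" or "wrist"; returns a dict with "pixels" (384x512x3 uint8, blue, green, red), "fx", "fy", "cx", "cy" (pixels), "eye" and "attitude" of the camera in the world. Camera axes: x right, y down, z forward; pixel columns grow to the right and rows downward; lengths in m; the calibration is good to about 2 mm. A picture is of the moment at which its call begins. There is no depth.
- arm.job_done(): hands the job in, once; it reports no verdict.
Trained networks look in the newest picture that a camera, given by its name, has taken for a name from the list of things; names that differ only in an ending like _2 or _b are one class to them, and where a whole thing is asked for, a point or a joint stands for the part that bears it (a point fixed in the world has none). Each returns a list of dicts, best first, with "conf" (0 to 1); they miss things now and then, are a little off and sometimes report something else, mostly with a low value. They report only what shows in the picture. A call takes as long as a camera call. They do not tell look-alikes from the thing itself.
- spotter.spot_in(camera, label): "rect" ([left, top, right, bottom] in pixels, round what is visible of it).
- spotter.tip_of(camera, label): "at" ([column, row] in pixels: a listed point, or the origin of a listed thing).
The state is a dict: "t": time; "q": joint angles; "qd": joint speeds; "joint_efforts": joint torques, N m; "eef_pos": TCP position; "ee_rot": TCP orientation; "force": force on the tool from outside, world axes, zero at the start; "moment": the same for the moment, N m; "width": finger opening in m.
Only numpy, scipy, OpenCV 4.12 (cv2) and the standard library are available. Lean on these libraries where they do the work, as an engineer would, in place of code of your own. Each camera call takes 0.05 s, during which the arm holds its last target.

## Working session

There is one attempt and no reset: what is moved stays moved. The work goes in short steps, Python scripts to look and compute and a shell command to move; the robot and the scene stay as the last step left them, time stands still between calls to the robot, and variables do not carry over. Pictures are saved under pics/ and viewed, and the job is handed in when it is done.

```bash
ls; mkdir -p pics; python3 - <<'E'
from station import arm, viewer, spotter
import cv2
s=arm.get_state(); print(s, arm.nose_length)
for n in ("scene","top","wrist"):
    f=viewer.grab_frame(n); cv2.imwrite(f"pics/{n}0.png",f["pixels"]); print(n,f["fx"],f["cx"],f["cy"],f["eye"],f["attitude"])
    for l in ("tester","reset_top","lever_knob","table_top","specimen"):
        print(l,[(round(d["conf"],2),[round(float(v)) for v in d["at"]]) for d in spotter.tip_of(n,l)])
E
```

```text
pics
{'t': 0.0, 'q': array([-8.86886330e-01,  3.59357524e-01,  1.10866731e-02, -3.44062121e-04,
       -1.22410831e+00, -2.88067652e-01]), 'qd': array([ 7.23794602e-04, -4.59166531e-04,  1.28750429e-03,  1.62044377e-04,
       -6.98203250e-05,  1.84926158e-03]), 'joint_efforts': array([ 2.75791681e-03, -5.82715380e+01,  2.93055975e+01,  6.99669912e+00,
        7.02558857e-03, -1.46841026e-04]), 'eef_pos': array([ 0.26005498, -0.6224071 ,  0.24465486]), 'ee_rot': array([0.08652285, 1.56918077, 2.05304436]), 'force': array([-0.50564957, -0.08660251,  0.41788234]), 'moment': array([-0.01233807,  0.00565886,  0.02254049]), 'width': 0.08741106565238874} 0.019
scene 409.2412410779898 263.6300024920566 191.24250197153248 [ 1.0572281  -0.3833512   0.61554659] [-2.16649346  0.00418563  0.91180304]
tester [(0.81, [210, 262])]
reset_top [(0.65, [208, 164]), (0.23, [259, 306])]
lever_knob [(0.64, [283, 221]), (0.15, [242, 223])]
table_top [(0.94, [213, 229]), (0.69, [213, 263]), (0.42, [156, 303])]
specimen [(0.79, [287, 234]), (0.74, [134, 240]), (0.57, [214, 229])]
top 372.07199396640254 255.98467752584946 188.92345220100023 [0.43245104 0.06455896 0.96127759] [-3.04958793 -0.02340732 -1.56686941]
tester [(0.78, [300, 207])]
reset_top [(0.57, [321, 190])]
lever_knob [(0.66, [254, 170])]
table_top [(0.82, [304, 194])]
specimen [(0.71, [231, 192]), (0.61, [340, 275]), (0.48, [307, 195])]
wrist 286.5497904911621 252.95782135207446 187.75940577647162 [ 0.18242472 -0.6552773   0.38495088] [2.82599608e+00 4.32522331e-04 1.96709142e+00]
tester []
reset_top []
lever_knob []
table_top []
specimen []
```

View pics/scene0.png

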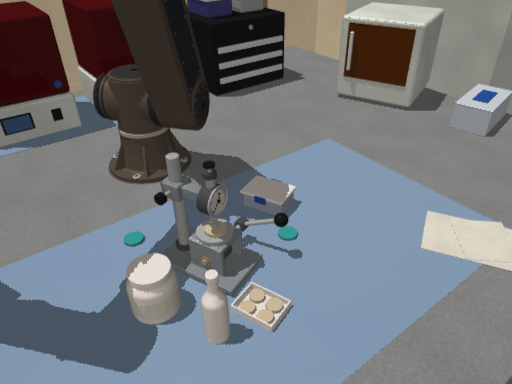

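View pics/top0.png

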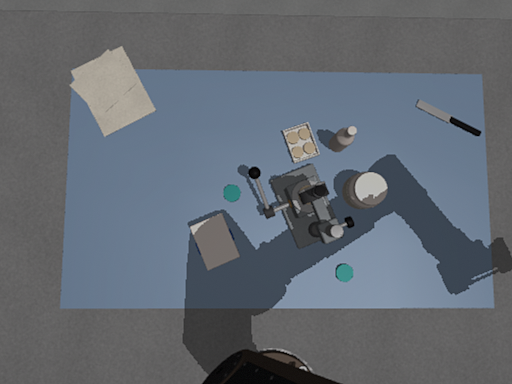

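```bash
cat > h.py <<'E'
import numpy as np
from scipy.spatial.transform import Rotation as Ro
CAM={"scene":(409.2412,263.63,191.2425,[1.0572281,-0.3833512,0.61554659],[-2.16649346,0.00418563,0.91180304]),
"top":(372.072,255.98468,188.92345,[0.43245104,0.06455896,0.96127759],[-3.04958793,-0.02340732,-1.56686941])}
def proj(n,P):
    f,cx,cy,e,a=CAM[n]; R=Ro.from_euler('xyz',a).as_matrix()
    c=(np.atleast_2d(P)-e)@R
    return np.c_[f*c[:,0]/c[:,2]+cx,f*c[:,1]/c[:,2]+cy]
def T(p,L):
    c,s=np.cos(p[2]),np.sin(p[2]); L=np.atleast_2d(L)
    return np.c_[p[0]+c*L[:,0]-s*L[:,1],p[1]+s*L[:,0]+c*L[:,1],L[:,2]]
E
python3 - <<'E'
from h import *
from scipy.optimize import least_squares
L={'o':(0,0,0),'r':(.02,0,.25),'k':(.118,.095,.096),'t':(.02,0,.098),'col':(-.065,0,.243)}
obs=[("scene",'o',210,262),("scene",'r',208,164),("scene",'k',281,220),("scene",'t',213,229),
("top",'o',300,207),("top",'r',321,190),("top",'k',254,172),("top",'t',304,194),("scene",'col',174,156)]
def res(p): return np.concatenate([proj(n,T(p,L[k]))[0]-(u,v) for n,k,u,v in obs])
best=min((least_squares(res,[.4,-.05,y],loss='soft_l1') for y in np.arange(-3,3,1)),key=lambda r:r.cost)
print(best.x,np.degrees(best.x[2]),best.cost); print(res(best.x).reshape(-1,2).round(1))
for k,l in L.items(): print(k,T(best.x,l))
E
python3 - <<'E'
import cv2
for n,(x0,y0,x1,y1) in {"scene":(120,130,320,360),"top":(220,110,420,260)}.items():
    im=cv2.imread(f"pics/{n}0.png")[y0:y1,x0:x1]
    cv2.imwrite(f"pics/{n}0z.png",cv2.resize(im,None,fx=2.6 if n=="scene" else 4,fy=2.6 if n=="scene" else 4,interpolation=cv2.INTER_CUBIC))
E
```

```text
[ 0.47916965 -0.08334801  0.3793719 ] 21.736408502402785 12.218400088406145
[[ 0.3 -0.5]
 [ 0.5 -1.4]
 [-0.2 -0.4]
 [ 1.6 -0. ]
 [ 4.4 -1.6]
 [-0.7 -0.5]
 [ 0.4 -0.6]
 [ 3.6  1.4]
 [-1.7 -1.6]]
o [[ 0.47916965 -0.08334801  0.        ]]
r [[ 0.4977476  -0.07594127  0.25      ]]
k [[0.55359753 0.04859702 0.096     ]]
t [[ 0.4977476  -0.07594127  0.098     ]]
col [[ 0.41879132 -0.10741992  0.243     ]]
```

View pics/scene0z.png

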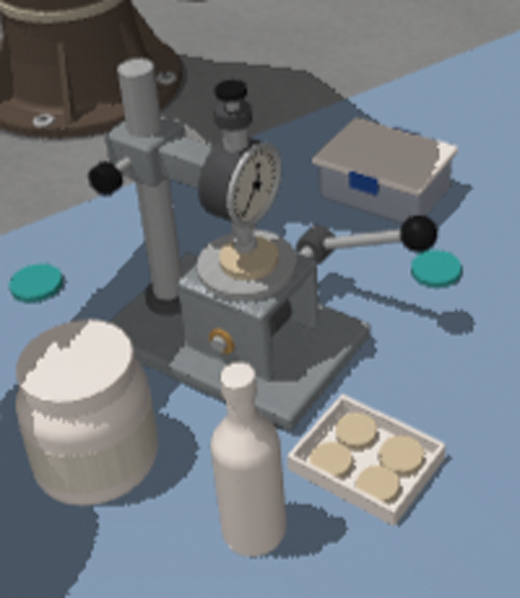

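View pics/top0z.png

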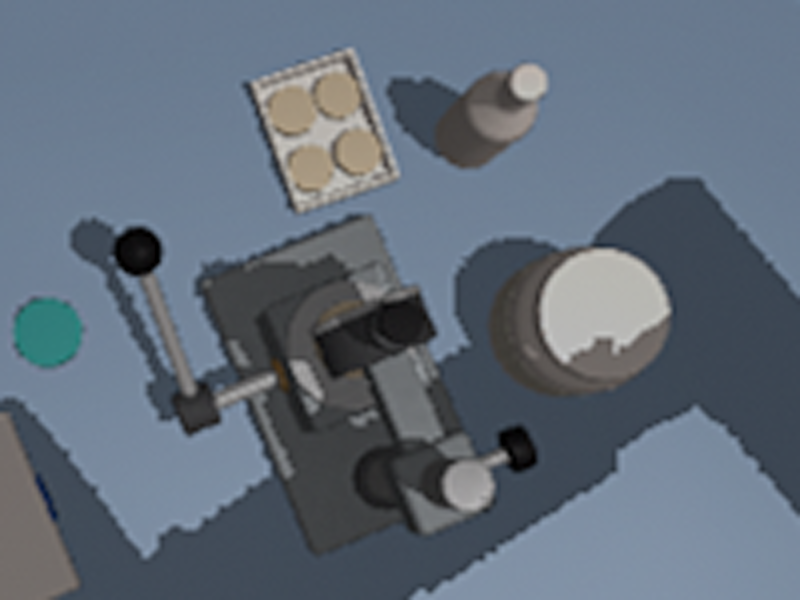

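```bash
python3 - <<'E'
from h import *
from scipy.optimize import least_squares
L={'o':(0,0,0),'r':(.02,0,.25),'k':(.118,.095,.096),'t':(.02,0,.098),'col':(-.065,0,.243)}
obs=[("scene",'r',208.5,165),("scene",'k',281.2,220),
("top",'r',320.5,190.5),("top",'k',254.3,172.5),("top",'col',336.8,231.8),("scene",'col',172.3,156.2)]
def res(p): return np.concatenate([proj(n,T(p,L[k]))[0]-(u,v) for n,k,u,v in obs])
best=least_squares(res,[.48,-.08,.38])
print(best.x,np.degrees(best.x[2]),best.cost); print(res(best.x).reshape(-1,2).round(1))
p=best.x
for k,l in L.items(): print(k,T(p,l))
print('knobtop',T(p,(.02,.095,.156)),'pivot',T(p,(.02,.095,.046)))
# bystanders: box tops
for k,l in dict(tub=(0,0)).items(): pass
E
```

```text
[ 0.47915708 -0.08398071  0.38541508] 22.082657533282596 5.901380168614268
[[-0.3 -2.3]
 [-0.7 -0.6]
 [ 0.1 -0.9]
 [ 0.1 -0.7]
 [ 0.1 -1.2]
 [-0.5 -1.6]]
o [[ 0.47915708 -0.08398071  0.        ]]
r [[ 0.49768993 -0.07646183  0.25      ]]
k [[0.55278623 0.0484117  0.096     ]]
t [[ 0.49768993 -0.07646183  0.098     ]]
col [[ 0.41892532 -0.10841705  0.243     ]]
knobtop [[0.46197527 0.0115692  0.156     ]] pivot [[0.46197527 0.0115692  0.046     ]]
```

```bash
python3 - <<'E'
from h import *
from station import arm
s=arm.get_state(); R=Ro.from_euler('xyz',s['ee_rot']).as_matrix(); print(R.round(3),s['t'])
j=R[:,2]; print('jaw angle',np.degrees(np.arctan2(j[1],j[0])), 'cam off in tool', R.T@(np.array([0.18242472,-0.6552773,0.38495088])-s['eef_pos']))
p=[.47916,-.08398,.3854]
print('reset - tcp', T(p,(.02,0,.25))[0]-s['eef_pos'])
def back(n,u,v,z):
    f,cx,cy,e,a=CAM[n]; d=Ro.from_euler('xyz',a).as_matrix()@[(u-cx)/f,(v-cy)/f,1]; e=np.array(e); return e+d*(z-e[2])/d[2]
def inT(P): c,s_=np.cos(p[2]),np.sin(p[2]); d=P[:2]-p[:2]; return np.array([c*d[0]+s_*d[1],-s_*d[0]+c*d[1]])
for nm,u,v,z in [('bottle',352,130.5,.15),('tub',370.5,189,.1),('tray',300,142,.01),('clip',214,241,.05)]:
    P=back('top',u,v,z); print(nm,P.round(3),inT(P).round(3))
E
```

```text
[[ 0.    -0.923 -0.385]
 [-0.    -0.385  0.923]
 [-1.    -0.    -0.   ]] 0.9
jaw angle 112.67440668422235 cam off in tool [-1.39350154e-01  8.42662321e-02  2.70691016e-05]
reset - tcp [0.23749707 0.5463652  0.00439711]
bottle [ 0.64  -0.168  0.15 ] [ 0.117 -0.139]
tub [ 0.513 -0.224  0.1  ] [-0.021 -0.142]
tray [ 0.644 -0.072  0.01 ] [ 0.157 -0.05 ]
clip [0.389 0.145 0.05 ] [0.003 0.246]
```

```bash
python3 -m handwheel '{"gripper":[-1,-1,-1,-1,-1,-1,-1,-1,-1,-1,-1,-1,-1,-1],"travel":[[0,0,0.12],[0.04,0.08,0.12],[0.08,0.16,0.12],[0.12,0.24,0.12],[0.16,0.33,0.12],[0.2,0.42,0.12],[0.24,0.51,0.12],[0.28,0.6,0.12],[0.32,0.69,0.12],[0.36,0.78,0.12],[0.39,0.86,0.12],[0.4,0.9,0.12],[0.4,0.9,0.12],[0.4,0.9,0.12]],"spin":[0,0.1,0.2,0.3,0.4,0.44,0.44,0.44,0.44,0.44,0.44,0.44,0.44,0.44]}' 10
python3 - <<'E'
from station import arm, viewer
import cv2
for n in ("scene","wrist"):
    cv2.imwrite(f"pics/{n}1.png",viewer.grab_frame(n)["pixels"])
E
```

```text
t: 2.3
eef_pos: [0.4603, -0.1725, 0.3057]
ee_rot: [-2.629, 1.571, -0.315]
force: [-0.3, -0.5, 0.4]
width: 0.0005
```

View pics/scene1.png

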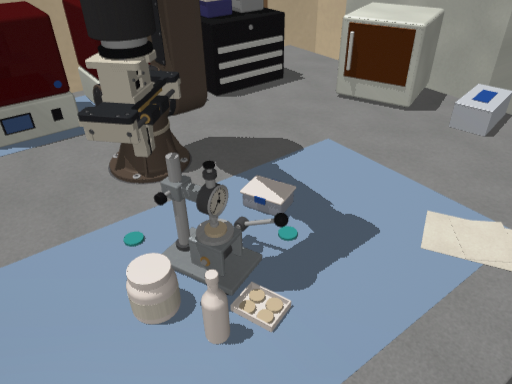

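View pics/wrist1.png

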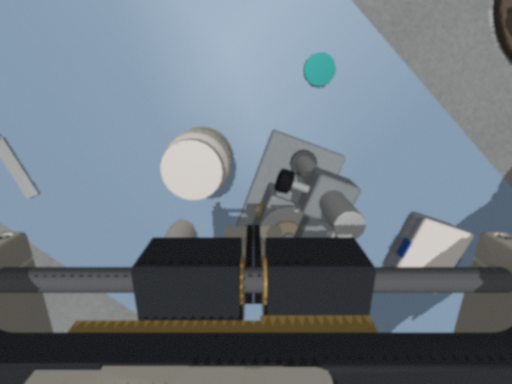

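```bash
python3 -m handwheel '{"gripper":[-1,-1,-1,-1,-1,-1],"travel":[[0.03,0.08,0],[0.06,0.16,0],[0.075,0.192,0],[0.075,0.192,-0.03],[0.075,0.192,-0.05],[0.075,0.192,-0.05]],"spin":[0,0,0,0,0,0]}'
python3 - <<'E'
from station import arm, viewer
import cv2
for n in ("scene","top"):
    im=viewer.grab_frame(n)["pixels"]
    im=im[60:260,110:310] if n=="scene" else im[110:260,220:420]
    cv2.imwrite(f"pics/{n}2.png",cv2.resize(im,None,fx=3,fy=3,interpolation=cv2.INTER_CUBIC))
print(arm.get_state()['eef_pos'],arm.get_state()['force'])
E
```

```text
t: 3.0
eef_pos: [0.4966, -0.0777, 0.2789]
ee_rot: [0.928, 1.568, -3.045]
force: [-0.6, -0.3, -0.5]
width: 0.0006
[ 0.49754042 -0.07775344  0.28065211] [ 0.02748999 -0.80837558  0.421282  ]
```

View pics/scene2.png

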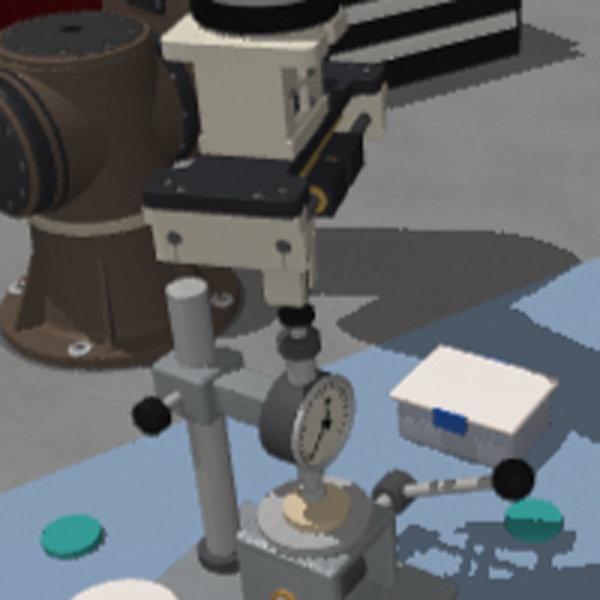

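```bash
python3 - <<'E'
from h import *
t=np.array([.4975,-.0777,.2615]); j=np.array([np.cos(np.radians(132)),np.sin(np.radians(132)),0]); y=np.array([-j[1],j[0],0])
print(proj('scene',[t,t+.021*j,t-.021*j,t+.0095*y,t-.0095*y,[.4977,-.0765,.25]]))
E
```

```text
[[207.02701672 157.20467435]
 [210.41260281 151.5502169 ]
 [203.47675735 163.13416189]
 [201.8360933  156.75246345]
 [212.23845609 157.65867251]
 [208.19638478 162.70297719]]
```

View pics/top2.png

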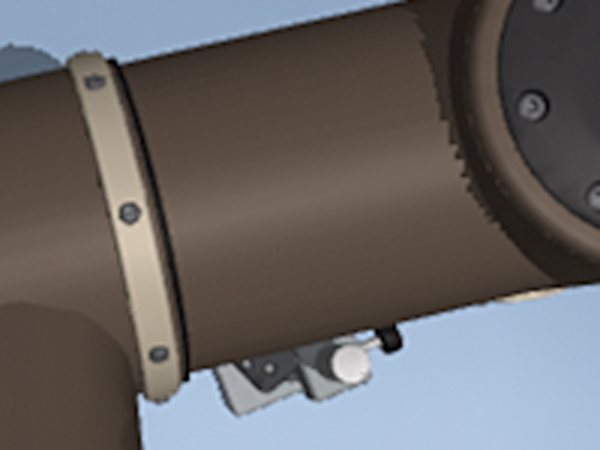

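```bash
python3 -m handwheel '{"gripper":[-1,-1,-1,-1,-1,-1,-1],"travel":[[0,0,-0.01],[0,0,-0.02],[0,0,-0.024],[0,0,-0.028],[0,0,-0.032],[0,0,-0.034],[0,0,-0.034]],"spin":[0,0,0,0,0,0,0]}' 20
python3 -m handwheel '{"gripper":[-1,-1,-1],"travel":[[0,0,-0.002],[0,0,-0.004],[0,0,-0.004]],"spin":[0,0,0]}'
```

```text
t: 3.8
eef_pos: [0.4977, -0.077, 0.264]
ee_rot: [2.879, 1.57, -1.092]
force: [-2.3, -1.2, 6.5]
width: 0.0004
t: 4.1
eef_pos: [0.4977, -0.077, 0.2622]
ee_rot: [3.097, 1.57, -0.874]
force: [-2.7, -1.1, 6.9]
width: 0.0004
```

```bash
python3 -m handwheel '{"gripper":[-1,-1,-1,-1],"travel":[[0,0,-0.002],[0,0,-0.004],[0,0,-0.006],[0,0,-0.006]],"spin":[0,0,0,0]}'
python3 - <<'E'
from station import arm, viewer
import cv2
im=viewer.grab_frame("scene")["pixels"]
cv2.imwrite(f"pics/scene3.png",cv2.resize(im[140:240,160:280],None,fx=6,fy=6,interpolation=cv2.INTER_CUBIC))
print(arm.get_state()['eef_pos'],arm.get_state()['force'])
E
```

```text
t: 4.5
eef_pos: [0.4978, -0.0771, 0.2612]
ee_rot: [-2.691, 1.569, -0.378]
force: [-8.7, 2.1, 20.1]
width: 0.0003
[ 0.49780959 -0.07707695  0.26117828] [-8.8622325   1.38440287 20.02423248]
```

View pics/scene3.png

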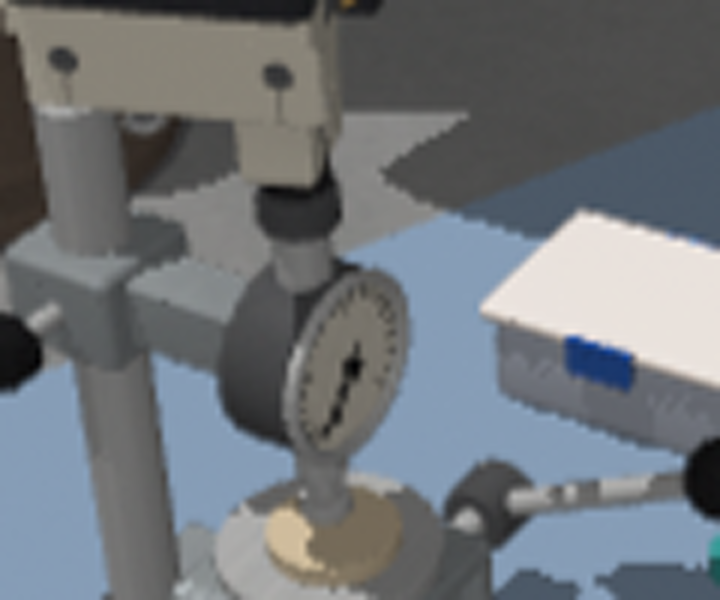

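```bash
python3 -m handwheel '{"gripper":[-1,-1,-1,-1,0.6,1,1,1,1],"travel":[[0,0,0.01],[0,0,0.03],[0,0,0.08],[0,0,0.14],[0.03,0.07,0.14],[0.07,0.16,0.14],[0.11,0.25,0.14],[0.11,0.25,0.14],[0.11,0.25,0.14]],"spin":[0,0,0,0,0,0,0,0,0]}' 
python3 - <<'E'
from station import arm, viewer
import cv2
im=viewer.grab_frame("scene")["pixels"]
cv2.imwrite(f"pics/scene4.png",cv2.resize(im[60:260,150:350],None,fx=3,fy=3,interpolation=cv2.INTER_CUBIC))
im=viewer.grab_frame("wrist")["pixels"]
cv2.imwrite(f"pics/wrist4.png",im)
s=arm.get_state();print(s['eef_pos'],s['force'],s['width'])
E
```

```text
t: 5.45
eef_pos: [0.5529, 0.0495, 0.3278]
ee_rot: [0.993, 1.569, -2.976]
force: [0.0, -0.4, -0.0]
width: 0.0351
[0.55244569 0.04796562 0.32837521] [0.44013291 0.35786153 0.71794747] 0.04272519183089008
```

View pics/scene4.png

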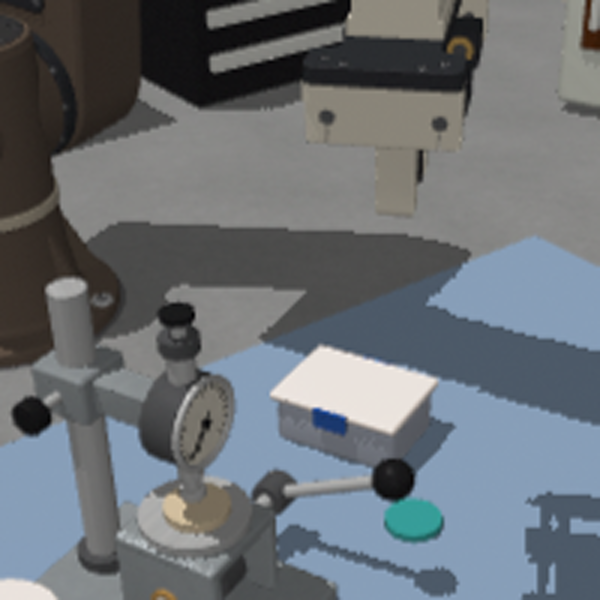

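View pics/wrist4.png

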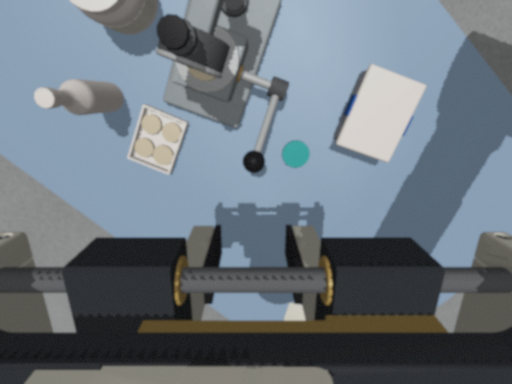

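```bash
python3 -m handwheel '{"gripper":[1,1,1,1,1,1,1,1],"travel":[[0,0,-0.08],[0,0,-0.16],[0,0,-0.24],[0,0,-0.32],[0,0,-0.38],[0,0,-0.43],[0,0,-0.448],[0,0,-0.448]],"spin":[0,0,0,0,0,0,0,0]}' 
python3 - <<'E'
from station import arm, viewer
import cv2
im=viewer.grab_frame("scene")["pixels"]
cv2.imwrite(f"pics/scene5.png",cv2.resize(im[100:300,180:380],None,fx=3,fy=3,interpolation=cv2.INTER_CUBIC))
im=viewer.grab_frame("wrist")["pixels"]
cv2.imwrite(f"pics/wrist5.png",im)
s=arm.get_state();print(s['eef_pos'],s['force'],s['width'])
E
```

```text
t: 6.35
eef_pos: [0.5521, 0.0472, 0.104]
ee_rot: [1.269, 1.569, -2.703]
force: [-0.1, 0.8, 0.8]
width: 0.0872
[0.55350538 0.04799886 0.10588291] [0.52667059 0.22989907 0.03166767] 0.08796070077842971
```

View pics/scene5.png

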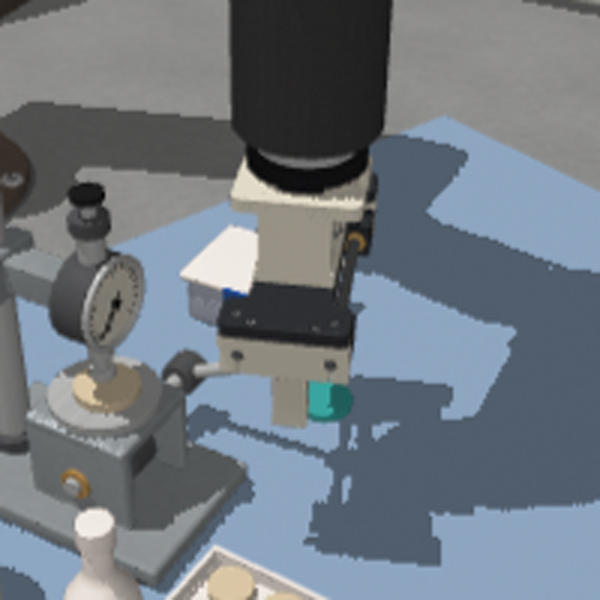

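View pics/wrist5.png

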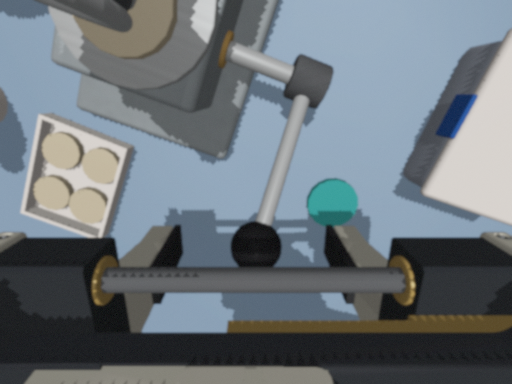

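```bash
python3 - <<'E'
from h import *
from station import arm, viewer
f=viewer.grab_frame("wrist"); s=arm.get_state(); R=Ro.from_euler('xyz',f["attitude"]).as_matrix()
def pj(P):
    c=(np.array(P)-f["eye"])@R; return f["fx"]*c[:2]/c[2]+[f["cx"],f["cy"]]
t=s['eef_pos']; print(t,pj([t[0],t[1],.096]),pj([.5528,.0484,.096])); y=Ro.from_euler('xyz',s['ee_rot']).as_matrix()[:,1]
print(pj(np.array([t[0],t[1],.096])+.01*y),y)
E
```

```text
[0.55368691 0.04823161 0.10618021] [253.23339568 245.91645684] [254.46746216 245.09982491]
[253.24463776 230.49751518] [-0.73763516 -0.67519572 -0.00226073]
```

```bash
python3 -m handwheel '{"gripper":[-1,-1,-1,-1,-1,-1],"travel":[[0,0,0],[0,0,0],[0,0,0],[0,0,0],[0,0,0],[0,0,0]],"spin":[0,0,0,0,0,0]}' 15
python3 - <<'E'
import numpy as np
for a in np.linspace(27,90,10):
    d=(.110*(np.cos(np.radians(27))-np.cos(np.radians(a)))); z=.110*(np.sin(np.radians(a))-np.sin(np.radians(27)))
    print(round(a),np.round([-.9267*d/.5,-.3759*d/.5,z/.5],3).tolist())
E
```

```text
t: 7.1
eef_pos: [0.5527, 0.0482, 0.1045]
ee_rot: [1.571, 1.571, -2.4]
force: [0.2, -0.4, -0.5]
width: 0.0452
27 [-0.0, -0.0, 0.0]
34 [-0.013, -0.005, 0.023]
41 [-0.028, -0.011, 0.044]
48 [-0.045, -0.018, 0.064]
55 [-0.065, -0.026, 0.08]
62 [-0.086, -0.035, 0.094]
69 [-0.109, -0.044, 0.106]
76 [-0.132, -0.054, 0.114]
83 [-0.157, -0.064, 0.118]
90 [-0.182, -0.074, 0.12]
```

Fingers are still closing; wait a little.

```bash
python3 -m handwheel '{"gripper":[-1,-1,-1,-1,-1],"travel":[[0,0,0],[0,0,0],[0,0,0],[0,0,0],[0,0,0]],"spin":[0,0,0,0,0]}' 15
```

```text
t: 7.6
eef_pos: [0.5522, 0.0487, 0.1045]
ee_rot: [0.103, 1.57, 2.415]
force: [-3.3, 4.3, 1.8]
width: 0.0288
```

```bash
python3 -m handwheel '{"gripper":[-1,-1,-1,-1,-1,-1,-1,-1,-1,-1],"travel":[[-0.006,-0.003,0.012],[-0.013,-0.005,0.023],[-0.02,-0.008,0.034],[-0.028,-0.011,0.044],[-0.036,-0.014,0.054],[-0.045,-0.018,0.064],[-0.055,-0.022,0.072],[-0.065,-0.026,0.08],[-0.065,-0.026,0.08],[-0.065,-0.026,0.08]],"spin":[0.03,0.06,0.09,0.12,0.15,0.18,0.2,0.22,0.22,0.22]}' 
python3 - <<'E'
from station import arm, viewer
import cv2
im=viewer.grab_frame("scene")["pixels"]
cv2.imwrite(f"pics/scene6.png",cv2.resize(im[100:300,150:350],None,fx=3,fy=3,interpolation=cv2.INTER_CUBIC))
im=viewer.grab_frame("wrist")["pixels"]
cv2.imwrite(f"pics/wrist6.png",im)
s=arm.get_state();print(s['eef_pos'],s['force'],s['width'])
E
```

```text
t: 8.6
eef_pos: [0.5203, 0.0351, 0.1449]
ee_rot: [-2.483, 1.57, 0.002]
force: [1.1, 2.3, -2.9]
width: 0.0288
[0.52054005 0.03518178 0.1446726 ] [ 1.09099134  1.94517295 -2.61917385] 0.028729194297405464
```

View pics/scene6.png

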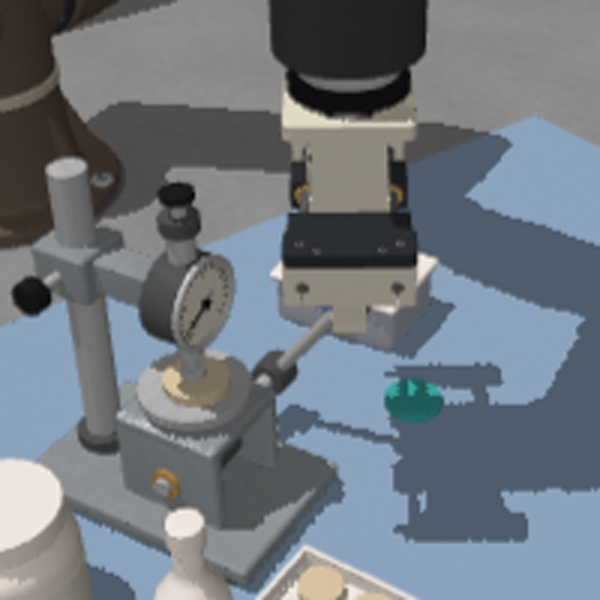

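View pics/wrist6.png

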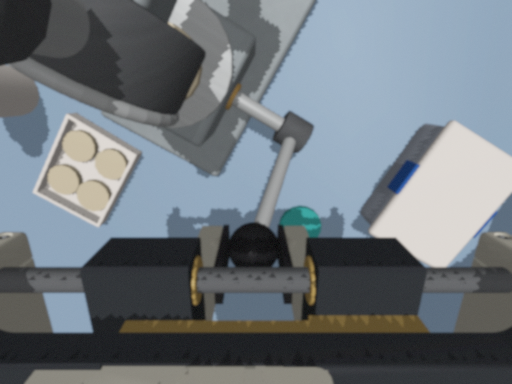

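```bash
python3 -m handwheel '{"gripper":[-1,-1,-1,-1,-1,-1,-1,-1,-1,-1],"travel":[[-0.01,-0.004,0.007],[-0.021,-0.009,0.014],[-0.032,-0.013,0.02],[-0.044,-0.018,0.026],[-0.055,-0.023,0.03],[-0.067,-0.028,0.034],[-0.079,-0.033,0.036],[-0.092,-0.038,0.038],[-0.092,-0.038,0.038],[-0.092,-0.038,0.038]],"spin":[0.03,0.06,0.09,0.12,0.15,0.18,0.2,0.2,0.2,0.2]}' 
python3 - <<'E'
from station import arm, viewer
import cv2
im=viewer.grab_frame("scene")["pixels"]
cv2.imwrite(f"pics/scene7.png",cv2.resize(im[100:300,150:350],None,fx=3,fy=3,interpolation=cv2.INTER_CUBIC))
im=viewer.grab_frame("wrist")["pixels"]
cv2.imwrite(f"pics/wrist7.png",im)
s=arm.get_state();print(s['eef_pos'],s['force'],s['width'])
E
```

```text
t: 9.7
eef_pos: [0.4756, 0.0161, 0.1653]
ee_rot: [-2.593, 1.567, 0.051]
force: [5.7, -3.1, 4.3]
width: 0.0292
[0.47572435 0.016131   0.16528287] [ 5.44488086 -3.06570515  6.7834849 ] 0.028683538363810816
```

View pics/scene7.png

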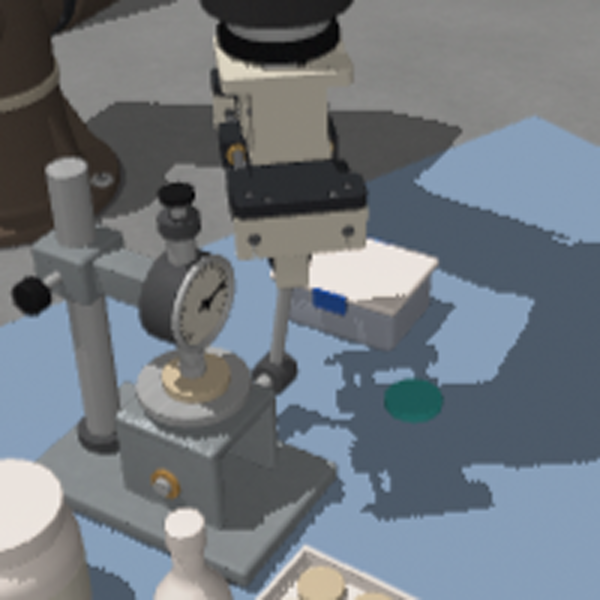

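View pics/wrist7.png

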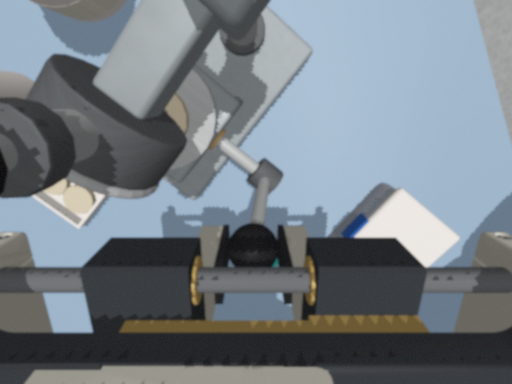

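```bash
python3 -m handwheel '{"gripper":[-1,-1,-1,-1,-1,-1],"travel":[[-0.01,-0.004,0.001],[-0.018,-0.007,0.002],[-0.024,-0.01,0.002],[-0.027,-0.011,0.002],[-0.027,-0.011,0.002],[-0.027,-0.011,0.002]],"spin":[0,0,0,0,0,0]}' 
python3 - <<'E'
from h import *
from station import arm, viewer
import cv2
im=viewer.grab_frame("scene")["pixels"]
cv2.imwrite(f"pics/scene8.png",cv2.resize(im[140:270,160:290],None,fx=4.6,fy=4.6,interpolation=cv2.INTER_CUBIC))
f=viewer.grab_frame("wrist");im=f["pixels"]
cv2.imwrite(f"pics/wrist8.png",im)
s=arm.get_state();print(s['eef_pos'],s['force'],s['width'])
R=Ro.from_euler('xyz',f["attitude"]).as_matrix()
def pj(P):
    c=(np.array(P)-f["eye"])@R; return f["fx"]*c[:2]/c[2]+[f["cx"],f["cy"]]
print(pj([.46198,.01157,.156]),pj([.46198,.01157,.046]))
d=s['eef_pos'][:2]-[.46198,.01157]; print('fwd off',d@[.9267,.3759],'lat',d@[-.3759,.9267])
print(proj('scene',[[.46198,.01157,.156],[.46198,.01157,.046]]))
E
```

```text
t: 10.4
eef_pos: [0.4623, 0.0106, 0.1664]
ee_rot: [-2.626, 1.567, 0.018]
force: [5.0, -2.7, 6.1]
width: 0.0287
[0.46239949 0.01067134 0.16636787] [ 5.05835412 -3.11414147  5.96771166] 0.02917958751094496
[254.69157774 246.05245708] [254.51411381 187.75516946]
fwd off 5.0939846172813006e-05 lat -0.0009904735965967461
[[239.3314578  181.99153264]
 [241.18773541 223.59406781]]
```

View pics/scene8.png

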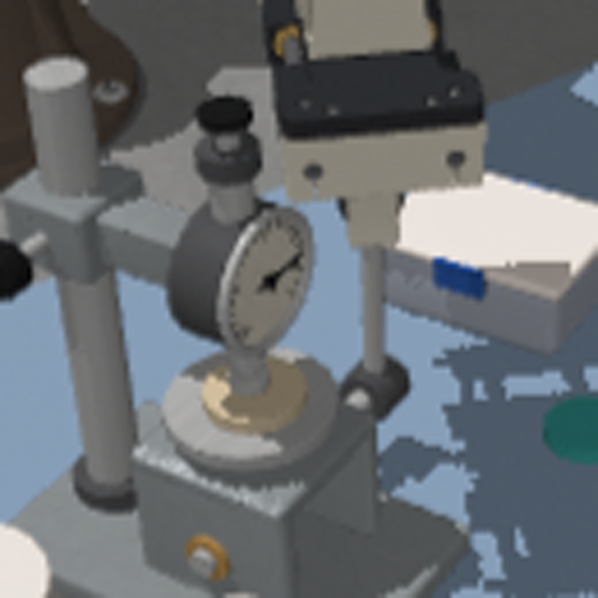

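View pics/wrist8.png

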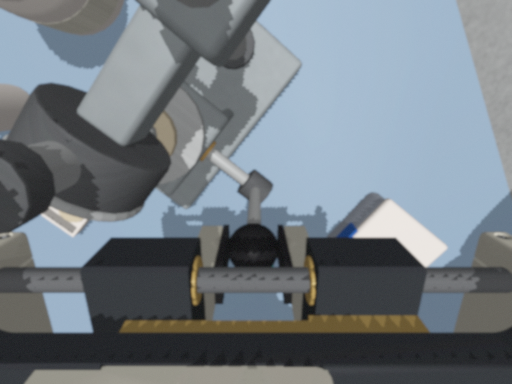

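```bash
python3 - <<'E'
from h import *
from station import viewer
import cv2
a=np.mean([cv2.cvtColor(viewer.grab_frame("scene")["pixels"],cv2.COLOR_BGR2GRAY).astype(float) for _ in range(2)],0)
print(a[192:222:2,232:252].astype(int))
p=[.47916,-.08398,.3854]
for g in (86,88,90,92,94):
    r=np.radians(g); P=[T(p,(.02+l*np.cos(r),.095,.046+l*np.sin(r)))[0] for l in (.02,.05,.07,.09)]
    print(g,proj('scene',P).round(1).tolist())
E
python3 - <<'E'
import cv2
im=cv2.imread('pics/wrist8.png')[140:290,200:310]
cv2.imwrite('pics/wrist8z.png',cv2.resize(im,None,fx=4,fy=4,interpolation=cv2.INTER_CUBIC))
E
```

```text
[[154 154 153 154 134 131 130 129 130 127 127 131 134 131 158 225 230 229
  229 229]
 [154 154 154 154 145 139 123 107 108 107  99  90 112 120 138 163 183 200
  219 226]
 [154 154 154 154 154 154 135 112 108 106  99  89 103 106 107 107 108 104
  108 118]
 [154 153 154 154 154 154 134 121 111 107  99  92 102 108 109 105 104 105
  105 106]
 [153 154 154 154 154 154 130 120 113 107 100  99 117 118 120 121 106 107
  119 118]
 [154 154 154 154 154 154 144 123 113 107 101  98 114 114 115 116 116 117
  107 116]
 [154 154 153 154 153 154 142 122 113 107 101  84 106 110 111 111 111 111
  112 113]
 [154 154 154 154 154 153 142 122 113 107 100 112 135 111 111 100 103 105
  108 109]
 [154 153 154 154 154 154 140 122 114 108 102 113 150 154 154 154 154 116
  108 106]
 [154 154 154 154 154 154 138 121 115 108 102 113 150 154 154 154 154 153
  154 154]
 [154 154 153 153 154 154 154 124 116 108 103 115 150 154 154 154 154 154
  154 154]
 [154 154 153 154 154 154 154 125 115 108 102 116 150 154 154 154 154 154
  154 154]
 [154 155 154 153 154 154 154 125 117 109 104 110 139 147 153 154 154 154
  154 154]
 [154 154 154 153 154 145 106 119 117 109 104  84  52  69  97 139 153 154
  154 154]
 [150 154 154 145 107  79  77  91 107 103  99  68  50  48  47  48  88 148
  154 154]]
86 [[241.4, 216.7], [241.7, 205.9], [242.0, 198.5], [242.2, 190.9]]
88 [[241.1, 216.6], [241.1, 205.7], [241.0, 198.1], [240.9, 190.4]]
90 [[240.9, 216.5], [240.4, 205.4], [240.0, 197.8], [239.7, 190.0]]
92 [[240.6, 216.4], [239.7, 205.2], [239.1, 197.5], [238.4, 189.6]]
94 [[240.3, 216.3], [239.0, 205.0], [238.1, 197.2], [237.2, 189.3]]
```

```bash
python3 -m handwheel '{"gripper":[-1,-1,-1],"travel":[[0,0,0],[0,0,0],[0,0,0]],"spin":[0,0,0]}' 
python3 -c "
from station import arm
s=arm.get_state();print(s['t'],s['eef_pos'],s['force'],s['width']);print(arm.job_done())"
```

```text
t: 10.9
eef_pos: [0.4624, 0.0107, 0.1664]
ee_rot: [-2.621, 1.567, 0.023]
force: [6.0, -1.9, 6.7]
width: 0.029
10.9 [0.46243154 0.01068202 0.16638266] [ 6.04739205 -1.8716153   6.72890367] 0.02895396320270871
the job is handed in; nothing more can be done
None
```

The reset is done, and the cam lever is straight up and still held there for you to read the dial. The job was handed in at 10.9 s.

- **Reset:** I pressed the plunger with the closed fingertips to its stop, where the force rose to about 20 N. Both hands showed at zero, lower left, and the cap was back up when I let go.
- **Lever:** I pinched the knob at 15 N and swung it along its arc. I turned the gripper about 38° off the lever's axle so its body stayed clear of the plunger.
- **Last checks:**
  - The knob is held at 29 mm opening with a steady force of about 9 N at the wrist.
  - The measured tool position puts the lever at 90.0°, while the rod's slope in the scene picture suggests about 89–89.5°. I left that small disagreement alone.
  - The needle reads high on the scale, at the upper right. I read it by eye only and did not measure its angle.
  - The specimen is on its table under the foot. The arm kept clear of the things around the tester, and none looked disturbed in the pictures, but I did not measure their positions again.

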